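# Push the dabba tray home past its spring catch

### The arm

A 6-joint arm with a two-finger parallel gripper is mounted at the origin on the work surface. World frame = base frame: x ahead of the robot, y to its left, z up, the work surface at z = 0. Lengths are in m, angles in rad, forces in N, time in s.
With the tool pointing down it reaches from about 0.375 to 0.975 m from the base axis. Payload 3.8 kg.
Tool frame: the origin (TCP) lies on the centre line of the jaws, within the pads' length; the fingertips stand 14 mm ahead of it and the grasp point (between the pads) lies 5 mm behind it; x points along the fingers, y is the direction in which the jaws open and shut, and the axes are right-handed (so a half turn about x gives the same grasp; the last joint's range is limited). The gripper opens to 85 mm and grips with 20 to 120 N. Pads are 22 mm wide; open, the fingers measure 114 mm over their backs; the gripper's body (76 mm by 85 mm) begins 54 mm behind the grasp point. The pads swing forward as they close: fully open they stand 13 mm farther back than shut.
Start: joints at [1.306, 0.264, 1.604, -0, 1.274, -0.037], TCP at [0.152, 0.658, 0.245] pointing down, gripper open.
Joint ranges: [-2.63, 2.63], [-0.94, 2.18], [0.31, 2.57], [-1.31, 4.45], [0, 2.66], [-2.55, 2.55]. Speed limits (rad/s): [2.57, 2.57, 3.14, 3.14, 3.14, 3.14].

### API

Orientations are given as a rotation vector (axis times angle).
In Python, from workcell import bot gives the robot as it stands.
- The arm moves only by the shell command python3 -m creep 'ROWS' [FORCE]. ROWS is JSON, a list of rows, each an object with "grip": the finger opening in cm, from 0 to 8.54; "dp": the shift along the tool's x, y, z in cm, a list of three; "rotation": the turn, a rotation vector about the tool's x, y, z in rad, a list of three. A call has 1 to 5 rows; each row is the pose to reach, as a shift and turn from the pose commanded when the call began, along the tool's axes at that moment; what a row does not reach only later rows make up. A row lasts 1/12 s, in which the tool goes at most 41.7 mm and 7.16 degrees, less where a joint would pass 70% of its speed; a pose out of reach is approached as far as the arm can. A call with a gripper value outside its range is refused whole. The fingers move at their own pace and stop on an object; FORCE is the grip in N (left out, the last holds). Time passes only in rows, so rows that repeat a pose let the fingers close. It gives the time, the measured TCP pose, the force and the opening at its end, in the units of the state.
- bot.read_state(): the state, without advancing time (a new reading comes with each control period).
- bot.read_camera(name): name is "side" or "top"; returns (picture, depth): 400x640x3 uint8, red, green, blue; 400x640 float32, m along the optical axis (not along the pixel's ray), 0 where there is no reading.
- bot.get_calibration(name): a dict with "fx", "fy", "cx", "cy" (pixels), "rvec" (rotation vector, rad) and "tvec" (3), from world to camera coordinates, as OpenCV has them. Camera axes: x right, y down, z forward; pixel columns grow to the right and rows downward; lengths in m; the calibration is good to about 2 mm. A picture is of the moment at which its call begins. get_calibration takes no time and is no camera call.
- bot.finish_job(): hands the job in, once; it reports no verdict.
The state is a dict: "time": time; "q": joint angles; "joint_vel": joint speeds; "joint_torque": joint torques, N m; "tool_pos": TCP position; "tcp_rot": TCP orientation; "wrist_force": force on the tool from outside, world axes, zero at the start; "torque": the same for the moment, N m; "width": opening from 0.0 (shut) to 1.0 (fully open).
Only numpy, scipy, OpenCV 4.12 (cv2) and the standard library are available. Lean on these libraries where they do the work, as an engineer would, in place of code of your own. Each camera call takes 0.05 s, during which the arm holds its last target.

### The job

The wooden tray of dabbas on the trolley is pulled part-way out, and the tooth of its spring catch stands in the way of closing it. Press the catch's long steel bar down and, while keeping it down, push the tray past the tooth until it is fully home; then take your hand away so that the bar springs back up and locks the tray in. Keep the dabbas standing and the fork lying in the tray, and leave the tiffin and the pickle pot where they are.

Things in the scene. Friction and masses are not known exactly. Their poses are not given: they have to be found in the camera images.
- runner: fixed low wooden board the tray runs on, 305 x 225 mm, 8 mm thick. Origin at trolley-top height (z = 0) under the middle of the tray when home. +x = the way the tray closes (away from the robot, turned up to 0.4 rad either way), +y = towards the catch side, z up. 42 mm high rail along its -y edge, 42 mm high back stop at x = 103 to 113 mm; the +y side is open
- tray (a joint): how far the tray is out, m: 0 = fully home at its stop, 0.095 = fully out. It slides only along the runner's x and stays where left (friction about 1.5 N). Light wood, 200 x 140 mm, wall tops 42 mm above the trolley top. A steel tab sticks out sideways from its +y wall over the catch bar. The tooth stops the tab at 0.023 unless the bar is down
- tab_push (a point): on the rear face of the tray's upright steel tab (the face towards the runner's -x, pushed to close the tray), above the bar's middle line, 53 mm above the trolley top; at home x = -20, y = 108 mm in the runner's frame. The tab is 10 mm thick along x, spans y = 69 to 129 mm and is 33 to 73 mm above the trolley top. The space behind it above the bar is free
- tray_floor (a point): middle of the tray's inner floor (16 mm above the trolley top), moves with the tray; axes as the runner's. Inner floor 188 x 128 mm
- catch (a joint): how far the catch is pressed, m: 0 = up, 0.014 = bottomed. Bar and tooth go straight down together wherever the bar is pressed; the spring takes about 3 N at the start, 7 N at the bottom, and lifts them when let go. The tooth clears the tab when pressed more than about 0.007; 0.009 to 0.014 is good
- press_bar: flat steel press bar of the catch, with its tooth; origin at the runner's origin when up, going down with the bar. The bar lies beside the tray, 135 mm long (runner x = -145 to -10 mm), 44 mm wide (y = 86 to 130 mm). A fingertip can press it anywhere and slide along it. It passes under the tab with 3 mm of space when up
- bar_top (a point): middle of the press bar's top face (runner x = -77.5 mm, y = 108 mm), 30 mm above the trolley top when up
- tooth_top (a point): middle of the top of the tooth, a steel block 10 mm long (runner x = -33 to -23 mm), 14 mm wide (y = 72 to 86 mm) between bar and tray wall; top 39 mm above the trolley top when up, 6 mm higher than the tab's underside. It stands in the path of the tab's inner part, not over the bar. With the tray home it comes up just behind the tab (3 mm play)
- dabba1: small round lidded steel box, 40 mm across, 42 mm high, about 0.1 kg, standing loose in the tray in a row of three (the one nearest the runner's -x end); origin at the centre of its underside, z up
- dabba2: as dabba1, in the middle of the row
- dabba3: as dabba1, at the +x end of the row
- fork: green plastic fork 130 mm long, 22 mm wide, 5 mm thick, lying loose in the tray beside the dabbas; origin on its underside, long axis x
- tiffin: tall blue plastic tiffin of three stacked tiers, 104 mm across, 167 mm high with its handle, standing loose on the trolley to one side of the tray; origin at the centre of its underside
- pickle_pot: white ceramic pickle pot with its lid on, 96 mm across, 99 mm high, standing loose on the trolley on the other side; origin at the centre of its underside
Mind the look-alikes: they are no part of the job. What is shaped like the dabba1 but yellow is not meant. What is shaped like the dabba2 but green is not meant.

How it is judged:
On the way, in this order (a step that is already met when the one before it is completed fails the run):
1. the fingers hold the bar down while the tray is still in front of the tooth (value of joint catch above 0.006 m and contact force between the fingers and press_bar above 0.5 N and value of joint tray above 0.022 m), for 0.1 s.
2. the tab passes over the tooth while the fingers hold the bar down (value of joint catch above 0.005 m and contact force between the fingers and press_bar above 0.5 N and value of joint tray between 0.003 and 0.019 m), for 0.05 s.
At the end, for the whole second after the job is handed in: The tray is home (at most 6 mm out) and still, the catch is up again (within 3 mm) so that its tooth locks the tray, the three dabbas stand upright (within 0.2 rad) on the tray floor, the fork lies in the tray, and the tiffin and pickle pot are within 30 mm of where they stood (value of joint tray below 0.006 m and value of joint catch below 0.003 m and velocity of joint tray between -0.01 and 0.01 m/s and angle between each of dabba1, dabba2, dabba3's own z axis and vertical below 0.2 rad and z of dabba1 in the frame of tray_floor between -0.006 and 0.01 m and z of dabba2 in the frame of tray_floor between -0.006 and 0.01 m and z of dabba3 in the frame of tray_floor between -0.006 and 0.01 m and z of fork in the frame of tray_floor between -0.006 and 0.012 m and distance of each of tiffin, pickle_pot from where it was at the start of the episode below 0.03 m); the robot touches nothing.
It fails at once if a dabba or the fork is lifted off the tray floor (more than 20 mm) (z of any of dabba1, dabba2, dabba3, fork in the frame of tray_floor above 0.02 m).
It fails at once if a dabba is tipped (more than 0.5 rad) (angle between any of dabba1, dabba2, dabba3's own z axis and vertical above 0.5 rad).
It fails at once if the tiffin or the pickle pot is moved more than 30 mm (distance of any of tiffin, pickle_pot from where it was at the start of the episode above 0.03 m).
It also fails if it takes over 38 s, if anything falls off the work surface, if the arm or the gripper's body presses on something with over 40 N, if the wrist force passes 120 N, or if a joint passes its speed limit or range.

## Working session

There is one attempt and no reset: what is moved stays moved. The work goes in short steps, Python scripts to look and compute and a shell command to move; the robot and the scene stay as the last step left them, time stands still between calls to the robot, and variables do not carry over. Pictures are saved under pics/ and viewed, and the job is handed in when it is done.

```bash
mkdir -p pics; ls; python3 - <<'E'
from workcell import bot
import cv2,numpy as np
s=bot.read_state();print({k:np.round(v,3) for k,v in s.items()})
for n in("top","side"):
    p,d=bot.read_camera(n);cv2.imwrite(f"pics/{n}0.png",p[:,:,::-1]);np.savez(f"{n}0.npz",p=p,d=d)
    print(n,bot.get_calibration(n))
E
```

```text
pics
{'time': np.float64(0.0), 'q': array([ 1.306,  0.265,  1.605,  0.   ,  1.274, -0.037]), 'joint_vel': array([-0.002,  0.001, -0.001, -0.   , -0.   , -0.002]), 'joint_torque': array([-0.0000e+00, -5.1512e+01, -3.6731e+01,  0.0000e+00,  1.3000e-02,
        0.0000e+00]), 'tool_pos': array([0.152, 0.657, 0.244]), 'tcp_rot': array([ 0.177,  1.564, -0.181]), 'wrist_force': array([ 0.265, -0.07 ,  0.439]), 'torque': array([ 0.036, -0.024,  0.017]), 'width': np.float64(0.997)}
top {'fx': 470.39354368630836, 'fy': 470.39354368630836, 'cx': 319.9160972556575, 'cy': 195.98377019195925, 'rvec': array([ 2.19379997, -2.14434602,  0.12896202]), 'tvec': array([-0.009198  ,  0.54149325,  1.32443828])}
side {'fx': 371.6900100275063, 'fy': 371.6900100275063, 'cx': 316.267784224719, 'cy': 194.13410682303817, 'rvec': array([ 0.94780674, -2.23829868,  1.25575503]), 'tvec': array([0.38764653, 0.27493021, 0.6219112 ])}
```

View pics/top0.png

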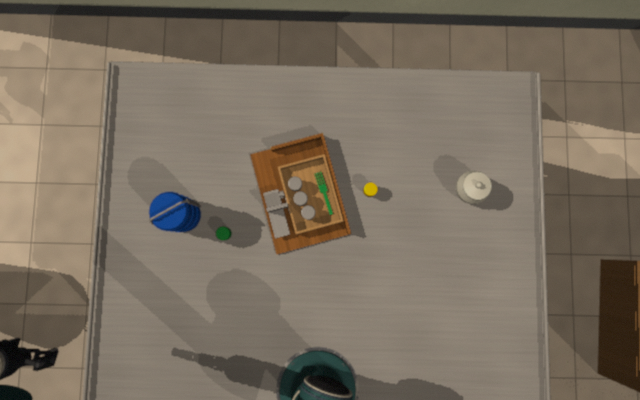

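View pics/side0.png

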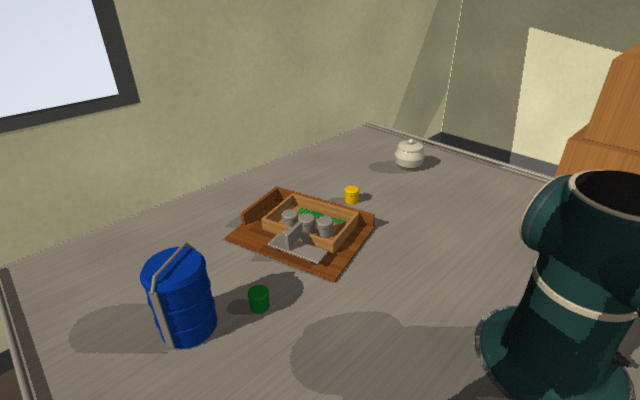

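```bash
cat > h.py <<'E'
import numpy as np,cv2
from workcell import bot
def cal(n):
    c=bot.get_calibration(n);R=cv2.Rodrigues(np.array(c["rvec"]))[0]
    return c,R,np.array(c["tvec"])
def ray(n,uv,z):
    c,R,t=cal(n);uv=np.atleast_2d(uv).astype(float)
    d=np.c_[(uv[:,0]-c["cx"])/c["fx"],(uv[:,1]-c["cy"])/c["fy"],np.ones(len(uv))]@R
    o=-R.T@t
    return o+d*((z-o[2])/d[:,2])[:,None]
def cloud(n,d):
    c,R,t=cal(n);v,u=np.mgrid[0:400,0:640]
    P=np.stack([(u-c["cx"])/c["fx"]*d,(v-c["cy"])/c["fy"]*d,d],-1)
    return (P-t)@R
def proj(n,P):
    c,R,t=cal(n);Q=np.atleast_2d(P)@R.T+t
    return np.c_[Q[:,0]/Q[:,2]*c["fx"]+c["cx"],Q[:,1]/Q[:,2]*c["fy"]+c["cy"]]
E
python3 - <<'E'
from h import *
p=np.load("top0.npz")["p"];d=np.load("top0.npz")["d"]
W=cloud("top",d)
print("bare table z",np.median(W[300:320,400:480,2]))
cv2.imwrite("pics/topc.png",cv2.resize(p[120:265,235:395,::-1],None,fx=4,fy=4,interpolation=cv2.INTER_CUBIC))
q=np.load("side0.npz")["p"]
cv2.imwrite("pics/sidec.png",cv2.resize(q[175:290,215:385,::-1],None,fx=4.5,fy=4.5,interpolation=cv2.INTER_CUBIC))
hsv=cv2.cvtColor(p,cv2.COLOR_RGB2HSV)
print(hsv[160,262],hsv[245,300],hsv[205,320],hsv[300,440])
for v in range(185,240,6): print(v,[(u,int(1000*W[v,u,2])) for u in range(262,296,3)])
E
```

```text
bare table z 0.000918468736787051
[ 14 180 133] [ 13 183 124] [ 16 146 110] [ 18  43 142]
185 [(262, 7), (265, 2), (268, 7), (271, 7), (274, 13), (277, 1), (280, 9), (283, 43), (286, 15), (289, 53), (292, 54), (295, 61)]
191 [(262, 4), (265, 9), (268, 27), (271, 31), (274, 30), (277, 32), (280, 22), (283, 7), (286, 18), (289, 13), (292, 13), (295, 10)]
197 [(262, 4), (265, 31), (268, 33), (271, 33), (274, 32), (277, 29), (280, 29), (283, 9), (286, 37), (289, 18), (292, 11), (295, 56)]
203 [(262, 0), (265, 9), (268, 36), (271, 33), (274, 30), (277, 25), (280, 28), (283, 76), (286, 73), (289, 35), (292, 14), (295, 19)]
209 [(262, 2), (265, 5), (268, 77), (271, 77), (274, 60), (277, 42), (280, 31), (283, 7), (286, 8), (289, 44), (292, 13), (295, 15)]
215 [(262, -3), (265, 0), (268, 9), (271, 32), (274, 30), (277, 32), (280, 28), (283, 32), (286, 9), (289, 6), (292, 41), (295, 13)]
221 [(262, 2), (265, -1), (268, 7), (271, 28), (274, 29), (277, 29), (280, 29), (283, 29), (286, 7), (289, 10), (292, 40), (295, 17)]
227 [(262, -2), (265, 2), (268, 4), (271, 9), (274, 30), (277, 28), (280, 31), (283, 33), (286, 28), (289, 3), (292, 9), (295, 46)]
233 [(262, 5), (265, 4), (268, 2), (271, 13), (274, 30), (277, 29), (280, 32), (283, 30), (286, 27), (289, 32), (292, 13), (295, 44)]
239 [(262, -1), (265, -1), (268, -1), (271, -2), (274, 5), (277, 5), (280, 4), (283, 10), (286, 9), (289, 9), (292, 8), (295, 13)]
```

View pics/topc.png

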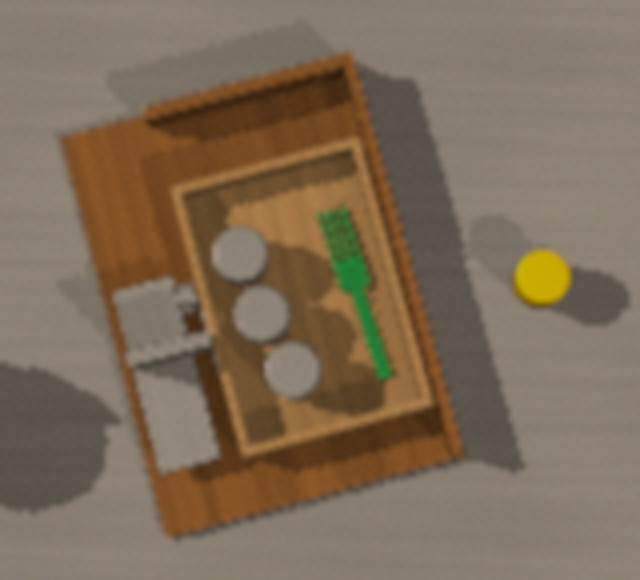

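View pics/sidec.png

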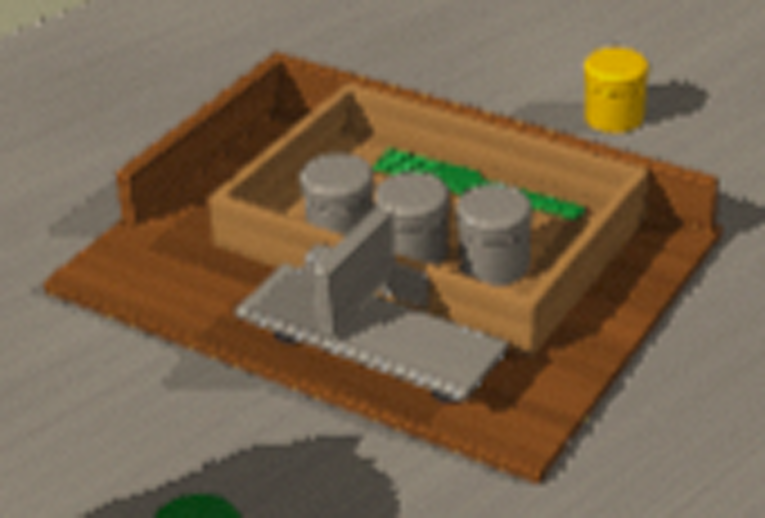

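```bash
cat > m.py <<'E'
from h import *
def up(c): return np.array(c,float).reshape(-1,2)/4+np.array([235,120])-0.375
p=np.load("top0.npz")["p"]
hsv=cv2.cvtColor(p,cv2.COLOR_RGB2HSV)
m=((hsv[...,0]<22)&(hsv[...,1]>90)).astype(np.uint8)
m[:, :235]=0;m[:,395:]=0;m[:120]=0;m[265:]=0
# left edge: first mask pixel per row
pts=[(np.nonzero(m[v])[0][0]-0.5,v) for v in range(160,248)]
P=ray("top",pts,0.008)
vx,vy,x0,y0=cv2.fitLine(P[:,:2].astype(np.float32),cv2.DIST_HUBER,0,1e-4,1e-4).ravel()
if vx<0:vx,vy=-vx,-vy
yaw=np.arctan2(vy,vx);print("yaw left edge",yaw)
n=np.array([-vy,vx]);r=(P[:,:2]-[x0,y0])@n;print("resid mm",1000*r.std())
ex=np.array([vx,vy]);ey=n
f=lambda A:np.c_[A[:,:2]@ex,A[:,:2]@ey]*1000
print("edge y'",f(np.array([[x0,y0]])))
# bottom edge
bp=[(u,np.nonzero(m[:,u])[0][-1]+.5) for u in range(282,340)]
B=f(ray("top",bp,0.008));print("bottom x'",np.median(B[:,0]),np.polyfit(B[:,1],B[:,0],1))
print("bar corners",f(ray("top",up([(113,291),(172,279),(218,459),(161,471)]),.030)))
print("tab top ends rear edge",f(ray("top",up([(131,362),(213,348)]),.073)), "front", f(ray("top",up([(127,350),(205,335)]),.073)))
print("tray corners",f(ray("top",up([(172,187),(357,140),(434,403),(243,455)]),.042)))
print("stop top",f(ray("top",up([(147,108),(350,55)]),.042)))
print("dabbas",f(ray("top",up([(239,254),(261,313),(292,369)]),.058)))
E
python3 m.py
```

```text
yaw left edge 0.29068282
resid mm 0.8557640486795194
edge y' [[545.41125   14.318362]]
bottom x' 391.665219448632 [1.31428448e-03 3.91771097e+02]
bar corners [[573.14348535   3.33502869]
 [570.3576827  -39.78551043]
 [436.74496643 -38.319384  ]
 [439.26114434   2.98953922]]
tab top ends rear edge [[515.72377471   0.53846517]
 [510.11322271 -56.78321488]] front [[524.53508248   1.09606642]
 [520.34026223 -53.76487967]]
tray corners [[ 632.96413573  -57.32844731]
 [ 631.03815575 -194.51244844]
 [ 433.93654628 -196.77802226]
 [ 434.28922003  -56.61652119]]
stop top [[ 693.4711222   -54.714729  ]
 [ 692.61774931 -206.25644948]]
dabbas [[ 571.12789527  -91.18498796]
 [ 526.56671872  -95.23956837]
 [ 482.66709527 -105.90972774]]
```

```bash
cat >> h.py <<'E'
from scipy.spatial.transform import Rotation as Ro
yaw=0.2907
RR=Ro.from_euler('z',yaw).as_matrix();O=np.array([.5932,.0460,0.])
def r2w(p): return O+RR@(np.array(p)/1000)
def tool():
    s=bot.read_state();return np.array(s["tool_pos"]),Ro.from_rotvec(s["tcp_rot"]),s
def need(p,closed_yaw=True):
    # shift in tool axes (cm) and rotvec to have tool x down, tool y along +-runner y
    x,T,s=tool();M=T.as_matrix()
    best=None
    for sg in(1,-1):
        X=np.array([0,0,-1.]);Y=sg*RR[:,1];G=Ro.from_matrix(np.c_[X,Y,np.cross(X,Y)])
        r=(T.inv()*G).as_rotvec()
        if best is None or np.linalg.norm(r)<np.linalg.norm(best):best=r
    return M.T@(np.array(p)-x)*100,best
def rep():
    x,T,s=tool();print("t",round(float(s["time"]),2),"tip in runner mm",np.round(RR.T@(x-O)*1000,1),"F(runner)",np.round(RR.T@np.array(s["wrist_force"]),1),"w",s["width"],"\n",np.round(T.as_matrix(),2).tolist())
E
python3 - <<'E'
from h import *
rep()
# tcp target above bar, TCP 14mm above tip
t=r2w([-100,108,245]);print(t,need(t))
t=r2w([-100,108,100]);print(t,need(t))
# check overlay
p=np.load("top0.npz")["p"][:,:,::-1].copy()
big=cv2.resize(p,None,fx=4,fy=4,interpolation=cv2.INTER_CUBIC)
for q in [(-77.5,108,30),(-28,79,39),(-20-49,108,73),(-145,130,30),(-10,86,30),(113,-70,42)]:
    u=proj("top",r2w(q))[0];cv2.circle(big,tuple(int(a) for a in (u*4+1.5)),4,(0,0,255),1)
cv2.imwrite("pics/ov.png",big[480:1060,940:1580])
E
```

```text
t 0.1 tip in runner mm [-247.3  711.7  244.1] F(runner) [ 1.2  0.1 -0.2] w 1.0023307426138621 
 [[-0.0, 0.23, 0.97], [-0.0, 0.97, -0.23], [-1.0, -0.0, -0.0]]
[0.46644038 0.1208064  0.245     ] (array([-3.97587445e-03, -4.51320266e+01,  4.27115507e+01]), array([-0.5185181 , -0.00059264,  0.00198575]))
[0.46644038 0.1208064  0.1       ] (array([ 14.49599368, -45.10232789,  42.7124649 ]), array([-0.5185181 , -0.00059264,  0.00198575]))
```

View pics/ov.png

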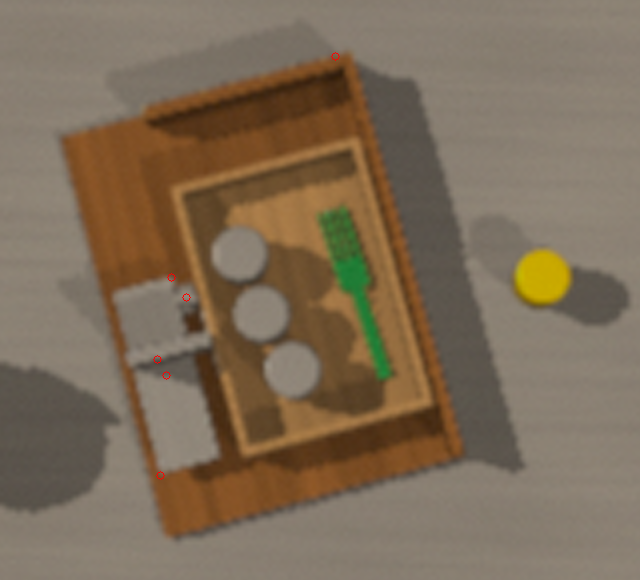

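Candidates for the press bar in the top view: the steel bar (280,220), the tab over it (277,207), and the tooth (281,194). The green dabba shape (223,233) and yellow one (371,190) are decoys. The long flat plate left of the tray is the bar, and the overlay crop fits it. The tray is about 49 mm out.

```bash
python3 -m creep '[{"grip":0,"dp":[0,-2.9,2.75],"rotation":[-0.1,0,0]},{"grip":0,"dp":[0,-5.8,5.5],"rotation":[-0.2,0,0]},{"grip":0,"dp":[0,-8.7,8.25],"rotation":[-0.3,0,0]},{"grip":0,"dp":[0,-11.6,11],"rotation":[-0.4,0,0]},{"grip":0,"dp":[0,-14.5,13.75],"rotation":[-0.518,0,0]}]' 40; python3 -c "
from h import *
rep();print(need(r2w([-105,108,245])))"
```

```text
time: 0.52
tool_pos: [0.2539, 0.4833, 0.2445]
tcp_rot: [-0.233, 1.559, 0.232]
wrist_force: [0.2, 0.1, 0.4]
width: 0.299
t 0.52 tip in runner mm [-199.7  516.2  244.5] F(runner) [0.2 0.  0.4] w 0.29915791998075364 
 [[-0.0, -0.29, 0.96], [-0.0, 0.96, 0.29], [-1.0, -0.0, -0.0]]
(array([-1.60402300e-02, -4.08713628e+01,  9.25201286e+00]), array([ 0.00538757, -0.00070306,  0.00091119]))
```

```bash
python3 -m creep '[{"grip":0,"dp":[0,-4,0.9],"rotation":[0,0,0]},{"grip":0,"dp":[0,-8,1.8],"rotation":[0,0,0]},{"grip":0,"dp":[0,-12,2.7],"rotation":[0,0,0]},{"grip":0,"dp":[0,-16,3.6],"rotation":[0,0,0]},{"grip":0,"dp":[0,-20,4.5],"rotation":[0,0,0]}]' && python3 -m creep '[{"grip":0,"dp":[0,-4,0.9],"rotation":[0,0,0]},{"grip":0,"dp":[0,-8,1.8],"rotation":[0,0,0]},{"grip":0,"dp":[0,-12,2.7],"rotation":[0,0,0]},{"grip":0,"dp":[0,-15,3.6],"rotation":[0,0,0]},{"grip":0,"dp":[0,-15,3.6],"rotation":[0,0,0]}]'; python3 -c "
from h import *
rep();print(need(r2w([-105,108,245])))"
```

```text
time: 0.93
tool_pos: [0.3542, 0.3045, 0.245]
tcp_rot: [-0.228, 1.559, 0.228]
wrist_force: [0.7, 1.1, 0.4]
width: 0.005
time: 1.35
tool_pos: [0.4336, 0.1686, 0.2451]
tcp_rot: [-0.226, 1.558, 0.222]
wrist_force: [-0.7, 0.4, -0.3]
width: 0.0
t 1.35 tip in runner mm [-117.8  163.2  245.1] F(runner) [-0.5  0.5 -0.3] w 8.97686568982424e-05 
 [[0.0, -0.28, 0.96], [-0.0, 0.96, 0.28], [-1.0, -0.0, 0.0]]
(array([ 0.0262275 , -5.51107256,  1.30906835]), array([-0.00582235,  0.00053038,  0.002662  ]))
```

```bash
python3 -m creep '[{"grip":0,"dp":[0,-2.75,0.65],"rotation":[0,0,0]},{"grip":0,"dp":[0,-5.5,1.3],"rotation":[0,0,0]},{"grip":0,"dp":[4,-5.5,1.3],"rotation":[0,0,0]},{"grip":0,"dp":[8,-5.5,1.3],"rotation":[0,0,0]},{"grip":0,"dp":[12,-5.5,1.3],"rotation":[0,0,0]}]' && python3 -m creep '[{"grip":0,"dp":[2,0,0],"rotation":[0,0,0]},{"grip":0,"dp":[4,0,0],"rotation":[0,0,0]},{"grip":0,"dp":[4,0,0],"rotation":[0,0,0]},{"grip":0,"dp":[4,0,0],"rotation":[0,0,0]},{"grip":0,"dp":[4,0,0],"rotation":[0,0,0]}]'; python3 -c "
from h import *
rep();print(need(r2w([-105,108,54])))
p,d=bot.read_camera('side');cv2.imwrite('pics/s1.png',cv2.resize(p[120:300,180:400,::-1],None,fx=3,fy=3))"
```

```text
time: 1.77
tool_pos: [0.4603, 0.1241, 0.1247]
tcp_rot: [-0.226, 1.556, 0.227]
wrist_force: [0.2, 0.5, -0.7]
width: -0.001
time: 2.18
tool_pos: [0.4603, 0.1246, 0.0863]
tcp_rot: [-0.228, 1.557, 0.228]
wrist_force: [0.8, 0.5, 0.7]
width: 0.002
t 2.18 tip in runner mm [-104.8  113.4   86.3] F(runner) [0.9 0.2 0.7] w 0.0020331540308209475 
 [[0.0, -0.29, 0.96], [0.0, 0.96, 0.29], [-1.0, -0.0, 0.0]]
(array([ 3.22996497, -0.53984454, -0.02353868]), array([-1.22080837e-04,  1.25950849e-03,  3.03429346e-06]))
```

View pics/s1.png

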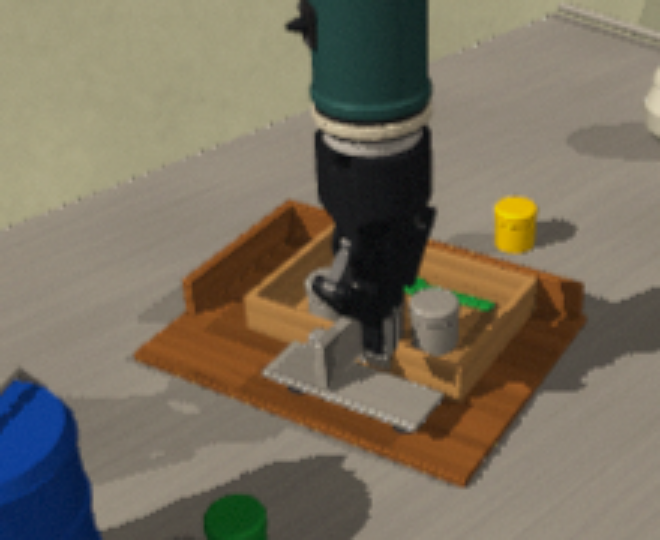

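```bash
python3 -m creep '[{"grip":0,"dp":[2,-0.2,0],"rotation":[0,0,0]},{"grip":0,"dp":[3.5,-0.2,0],"rotation":[0,0,0]},{"grip":0,"dp":[3.8,-0.2,0],"rotation":[0,0,0]},{"grip":0,"dp":[3.8,-0.2,0],"rotation":[0,0,0]}]' && python3 -m creep '[{"grip":0,"dp":[0.2,0,0],"rotation":[0,0,0]},{"grip":0,"dp":[0.4,0,0],"rotation":[0,0,0]},{"grip":0,"dp":[0.4,0,0],"rotation":[0,0,0]}]'; python3 -c "
from h import *
rep()"
```

```text
time: 2.57
tool_pos: [0.4602, 0.1223, 0.0477]
tcp_rot: [-0.228, 1.559, 0.228]
wrist_force: [0.2, -0.0, -0.8]
width: 0.001
time: 2.82
tool_pos: [0.4609, 0.1224, 0.0441]
tcp_rot: [-0.228, 1.557, 0.228]
wrist_force: [-0.7, 0.8, 0.3]
width: -0.001
t 2.82 tip in runner mm [-104.8  111.1   44.1] F(runner) [-0.4  0.9  0.3] w -0.0009222633569976129 
 [[0.0, -0.29, 0.96], [0.0, 0.96, 0.29], [-1.0, -0.0, 0.0]]
```

```bash
python3 -m creep '[{"grip":0,"dp":[0.4,0,0],"rotation":[0,0,0]},{"grip":0,"dp":[0.6,0,0],"rotation":[0,0,0]},{"grip":0,"dp":[0.6,0,0],"rotation":[0,0,0]}]' && python3 -c "
from h import *
rep()"; python3 -m creep '[{"grip":0,"dp":[0.3,0,0],"rotation":[0,0,0]},{"grip":0,"dp":[0.5,0,0],"rotation":[0,0,0]},{"grip":0,"dp":[0.5,0,0],"rotation":[0,0,0]},{"grip":0,"dp":[0.5,0,0],"rotation":[0,0,0]}]'; python3 -c "
from h import *
rep()
p,d=bot.read_camera('side');cv2.imwrite('pics/s2.png',cv2.resize(p[120:300,180:400,::-1],None,fx=3,fy=3))
rep()"
```

```text
time: 3.07
tool_pos: [0.4612, 0.1224, 0.0377]
tcp_rot: [-0.228, 1.557, 0.228]
wrist_force: [0.8, -0.4, 4.8]
width: -0.002
t 3.07 tip in runner mm [-104.6  111.    37.7] F(runner) [ 0.7 -0.6  4.8] w -0.00196179519271797 
 [[0.0, -0.29, 0.96], [0.0, 0.96, 0.29], [-1.0, -0.0, 0.0]]
time: 3.4
tool_pos: [0.4611, 0.1224, 0.0327]
tcp_rot: [-0.228, 1.557, 0.228]
wrist_force: [0.8, 0.5, 5.1]
width: 0.002
t 3.4 tip in runner mm [-104.7  111.    32.7] F(runner) [0.9 0.2 5.1] w 0.0019110830329676983 
 [[0.0, -0.29, 0.96], [0.0, 0.96, 0.29], [-1.0, -0.0, 0.0]]
t 3.45 tip in runner mm [-104.6  111.    32.8] F(runner) [ 0.8 -0.1  4.7] w 0.0024596747851079698 
 [[0.0, -0.29, 0.96], [0.0, 0.96, 0.29], [-1.0, -0.0, 0.0]]
```

View pics/s2.png

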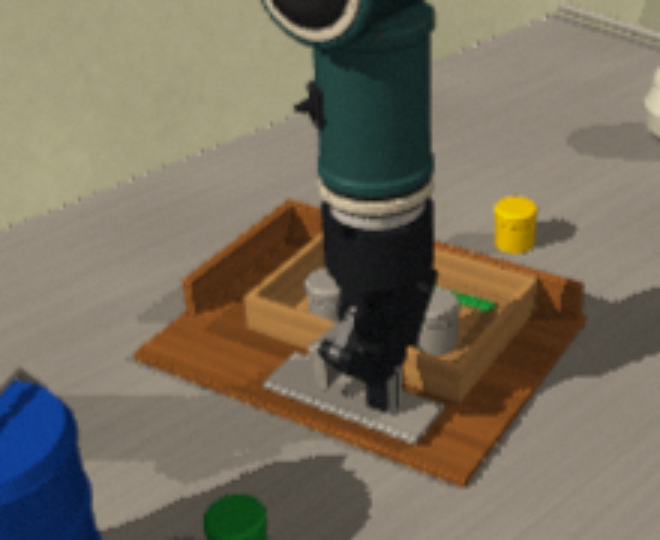

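```bash
python3 -m creep '[{"grip":0,"dp":[0.1,0,0.4],"rotation":[0,0,0]},{"grip":0,"dp":[0.1,0,0.8],"rotation":[0,0,0]},{"grip":0,"dp":[0.1,0,1.2],"rotation":[0,0,0]},{"grip":0,"dp":[0.1,0,1.6],"rotation":[0,0,0]},{"grip":0,"dp":[0.1,0,2.0],"rotation":[0,0,0]}]';python3 -c "
from h import *
rep()"; python3 -m creep '[{"grip":0,"dp":[0,0,0.2],"rotation":[0,0,0]},{"grip":0,"dp":[0,0,0.4],"rotation":[0,0,0]},{"grip":0,"dp":[0,0,0.6],"rotation":[0,0,0]},{"grip":0,"dp":[0,0,0.8],"rotation":[0,0,0]},{"grip":0,"dp":[0,0,1.0],"rotation":[0,0,0]}]'; python3 -c "
from h import *
rep()
p,d=bot.read_camera('side');cv2.imwrite('pics/s3.png',cv2.resize(p[120:300,180:400,::-1],None,fx=3,fy=3))
rep()"
```

```text
time: 3.87
tool_pos: [0.4769, 0.1273, 0.0304]
tcp_rot: [-0.229, 1.565, 0.228]
wrist_force: [-4.6, -1.0, 6.5]
width: -0.003
t 3.87 tip in runner mm [-88.2 111.2  30.4] F(runner) [-4.7  0.4  6.5] w -0.002663346791987373 
 [[-0.01, -0.29, 0.96], [-0.0, 0.96, 0.29], [-1.0, 0.0, -0.01]]
time: 4.28
tool_pos: [0.4859, 0.13, 0.0302]
tcp_rot: [-0.229, 1.566, 0.227]
wrist_force: [-5.9, -1.7, 7.3]
width: 0.002
t 4.28 tip in runner mm [-78.7 111.2  30.2] F(runner) [-6.1  0.1  7.3] w 0.0020326482856655595 
 [[-0.01, -0.29, 0.96], [-0.0, 0.96, 0.29], [-1.0, 0.0, -0.01]]
t 4.33 tip in runner mm [-78.3 111.2  30.3] F(runner) [-5.3  0.5  6.3] w -0.0013698921604523057 
 [[-0.01, -0.29, 0.96], [-0.0, 0.96, 0.29], [-1.0, 0.0, -0.01]]
```

View pics/s3.png

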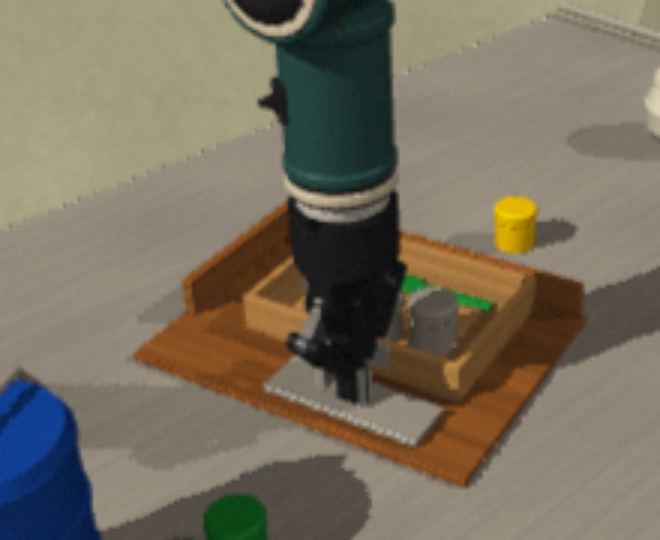

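```bash
python3 -m creep '[{"grip":0,"dp":[-0.1,0,0.3],"rotation":[0,0,0]},{"grip":0,"dp":[-0.1,0,0.6],"rotation":[0,0,0]},{"grip":0,"dp":[-0.1,0,0.9],"rotation":[0,0,0]},{"grip":0,"dp":[-0.1,0,1.2],"rotation":[0,0,0]},{"grip":0,"dp":[-0.1,0,1.5],"rotation":[0,0,0]}]';python3 -c "
from h import *
rep()
p,d=bot.read_camera('side');cv2.imwrite('pics/s4.png',cv2.resize(p[120:300,180:400,::-1],None,fx=3,fy=3))"
```

```text
time: 4.75
tool_pos: [0.4996, 0.1342, 0.0308]
tcp_rot: [-0.229, 1.567, 0.227]
wrist_force: [-5.7, -1.9, 6.2]
width: 0.002
t 4.75 tip in runner mm [-64.4 111.3  30.8] F(runner) [-6.  -0.2  6.2] w 0.0021696644785185173 
 [[-0.01, -0.29, 0.96], [-0.0, 0.96, 0.29], [-1.0, 0.0, -0.01]]
```

View pics/s4.png

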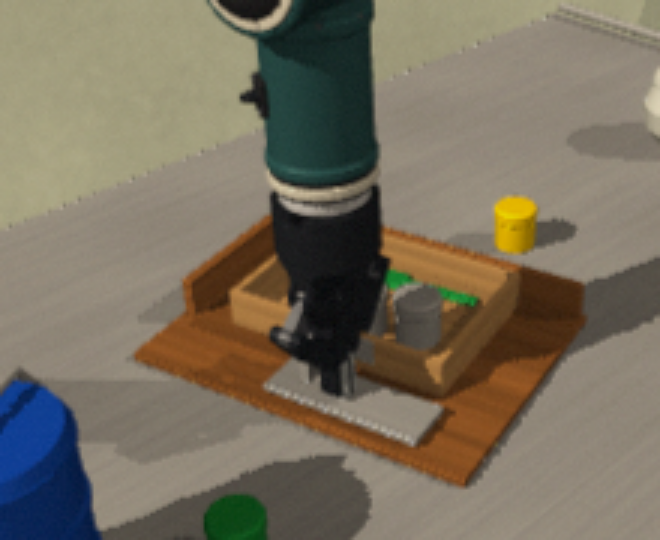

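The tray moves with the tab, and the bar is still down. I'll keep pushing.

```bash
python3 -m creep '[{"grip":0,"dp":[0,0,0.3],"rotation":[0,0,0]},{"grip":0,"dp":[0,0,0.6],"rotation":[0,0,0]},{"grip":0,"dp":[0,0,0.9],"rotation":[0,0,0]},{"grip":0,"dp":[0,0,1.2],"rotation":[0,0,0]},{"grip":0,"dp":[0,0,1.5],"rotation":[0,0,0]}]';python3 -m creep '[{"grip":0,"dp":[0,0,0.3],"rotation":[0,0,0]},{"grip":0,"dp":[0,0,0.6],"rotation":[0,0,0]},{"grip":0,"dp":[0,0,0.9],"rotation":[0,0,0]},{"grip":0,"dp":[0,0,1.2],"rotation":[0,0,0]}]';python3 -c "
from h import *
rep()
p,d=bot.read_camera('side');cv2.imwrite('pics/s5.png',cv2.resize(p[120:300,180:400,::-1],None,fx=3,fy=3))"
```

```text
time: 5.22
tool_pos: [0.5141, 0.1385, 0.0309]
tcp_rot: [-0.229, 1.567, 0.227]
wrist_force: [-5.8, -2.7, 6.1]
width: 0.002
time: 5.55
tool_pos: [0.5257, 0.1419, 0.0309]
tcp_rot: [-0.229, 1.567, 0.227]
wrist_force: [-6.7, -1.0, 6.3]
width: 0.001
t 5.55 tip in runner mm [-37.2 111.2  30.9] F(runner) [-6.7  0.9  6.3] w 0.000905069877853911 
 [[-0.01, -0.29, 0.96], [-0.0, 0.96, 0.29], [-1.0, 0.0, -0.01]]
```

View pics/s5.png

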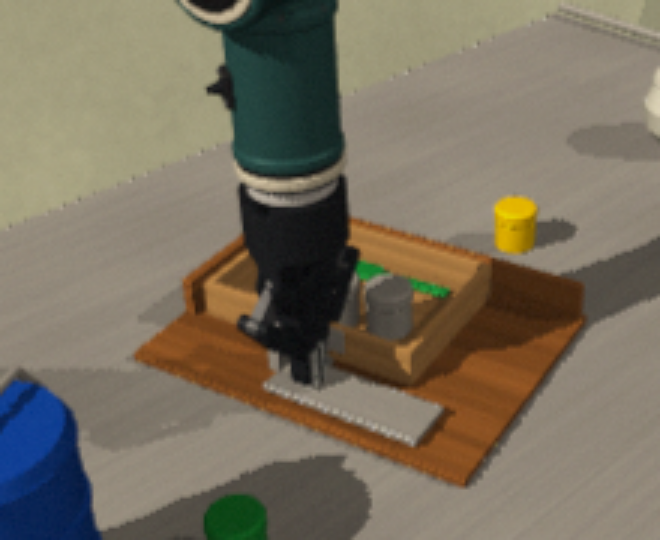

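Nearly home, with the finger 6 mm short of where the tab should end up. I'll push gently until the force rises.

```bash
python3 -m creep '[{"grip":0,"dp":[0,0,0.2],"rotation":[0,0,0]},{"grip":0,"dp":[0,0,0.4],"rotation":[0,0,0]},{"grip":0,"dp":[0,0,0.5],"rotation":[0,0,0]},{"grip":0,"dp":[0,0,0.5],"rotation":[0,0,0]}]';python3 -c "
from h import *
rep()"; python3 -m creep '[{"grip":0,"dp":[0,0,0.15],"rotation":[0,0,0]},{"grip":0,"dp":[0,0,0.3],"rotation":[0,0,0]},{"grip":0,"dp":[0,0,0.3],"rotation":[0,0,0]}]';python3 -c "
from h import *
rep()"
```

```text
time: 5.93
tool_pos: [0.5309, 0.1434, 0.0311]
tcp_rot: [-0.229, 1.566, 0.227]
wrist_force: [-5.3, -1.1, 5.5]
width: 0.0
t 5.93 tip in runner mm [-31.8 111.2  31.1] F(runner) [-5.4  0.4  5.5] w 0.00046841502097661375 
 [[-0.01, -0.29, 0.96], [-0.0, 0.96, 0.29], [-1.0, 0.0, -0.01]]
time: 6.18
tool_pos: [0.5322, 0.1438, 0.0308]
tcp_rot: [-0.229, 1.569, 0.227]
wrist_force: [-9.5, -3.6, 8.9]
width: 0.002
t 6.18 tip in runner mm [-30.4 111.2  30.8] F(runner) [-10.1  -0.7   8.9] w 0.0024433553129280076 
 [[-0.01, -0.29, 0.96], [-0.0, 0.96, 0.29], [-1.0, 0.0, -0.01]]
```

The force rose to 10 N and the finger stalled, so the tray is at its stop. I'll lift straight up so the tooth rises behind the held tab.

```bash
python3 -m creep '[{"grip":0,"dp":[-0.5,0,0.05],"rotation":[0,0,0]},{"grip":0,"dp":[-1.0,0,0],"rotation":[0,0,0]},{"grip":0,"dp":[-1.6,0,-0.2],"rotation":[0,0,0]},{"grip":0,"dp":[-2.2,0,-0.6],"rotation":[0,0,0]},{"grip":0,"dp":[-4,0,-1.2],"rotation":[0,0,0]}]';python3 -m creep '[{"grip":0,"dp":[-4,0,-1],"rotation":[0,0,0]},{"grip":0,"dp":[-8,0,-4],"rotation":[0,0,0]},{"grip":0,"dp":[-12,0,-8],"rotation":[0,0,0]},{"grip":0,"dp":[-14,0,-11],"rotation":[0,0,0]},{"grip":0,"dp":[-14,0,-11],"rotation":[0,0,0]}]';python3 -c "
from h import *
rep()
p,d=bot.read_camera('side');cv2.imwrite('pics/s6.png',cv2.resize(p[160:300,180:400,::-1],None,fx=3.6,fy=3.6,interpolation=cv2.INTER_CUBIC))
p,d=bot.read_camera('top');cv2.imwrite('pics/t6.png',p[:,:,::-1]);np.savez('t6.npz',p=p,d=d)"
```

```text
time: 6.6
tool_pos: [0.5234, 0.1412, 0.0703]
tcp_rot: [-0.228, 1.563, 0.228]
wrist_force: [-1.0, 0.0, -0.2]
width: 0.0
time: 7.02
tool_pos: [0.4187, 0.1098, 0.2161]
tcp_rot: [-0.228, 1.554, 0.228]
wrist_force: [0.2, -0.3, 1.3]
width: 0.0
t 7.02 tip in runner mm [-148.9  111.1  216.1] F(runner) [ 0.1 -0.4  1.3] w 0.00030106059278876514 
 [[0.0, -0.29, 0.96], [0.0, 0.96, 0.29], [-1.0, -0.0, 0.0]]
```

View pics/s6.png

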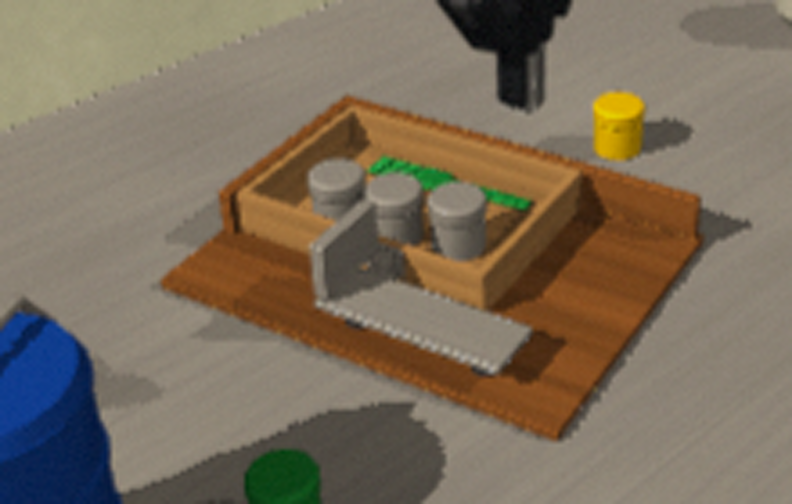

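View pics/t6.png

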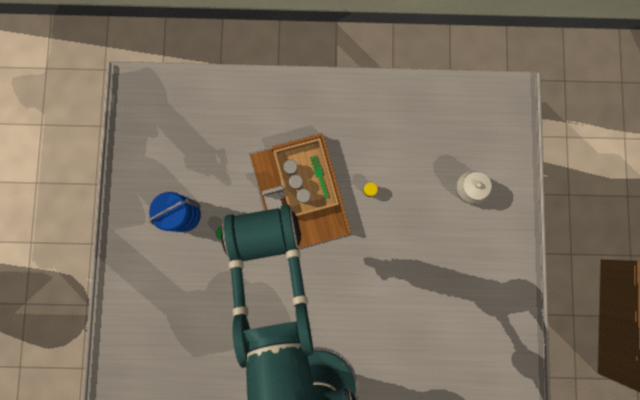

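```bash
python3 - <<'E'
from h import *
p=np.load("t6.npz")["p"]; 
cv2.imwrite("pics/t6c.png",cv2.resize(p[120:265,235:395,::-1],None,fx=4,fy=4,interpolation=cv2.INTER_CUBIC))
q,_=bot.read_camera('side');q0=np.load("side0.npz")["p"]
a=np.hstack([cv2.resize(i[215:275,260:330,::-1],None,fx=5.5,fy=5.5,interpolation=cv2.INTER_CUBIC) for i in(q0,q)])
cv2.imwrite("pics/cmp.png",a)
g0=cv2.cvtColor(q0,cv2.COLOR_RGB2GRAY);g=cv2.cvtColor(q,cv2.COLOR_RGB2GRAY)
# bar near corner patch displacement
u=proj("side",r2w([-145,130,30]))[0];ud=proj("side",r2w([-145,130,17]))[0];print("corner up/down px",u,ud)
x,y=int(u[0]),int(u[1])
r=cv2.matchTemplate(g[y-14:y+15,x-14:x+15],g0[y-6:y+7,x-6:x+7],cv2.TM_CCOEFF_NORMED);print("shift",np.array(cv2.minMaxLoc(r)[3])-8,r.max())
for o in(0,.006):print(o,proj("top",[r2w([100-1000*o,s,42]) for s in(70,-70)])*1)
E
```

```text
corner up/down px [319.29690525 262.13916364] [319.37881949 266.74977031]
shift [0 0] 0.9979632
0 [[272.84634793 150.4554124 ]
 [319.70881285 137.92614045]]
0.006 [[273.37768407 152.4326252 ]
 [320.25927117 139.88975648]]
```

View pics/cmp.png

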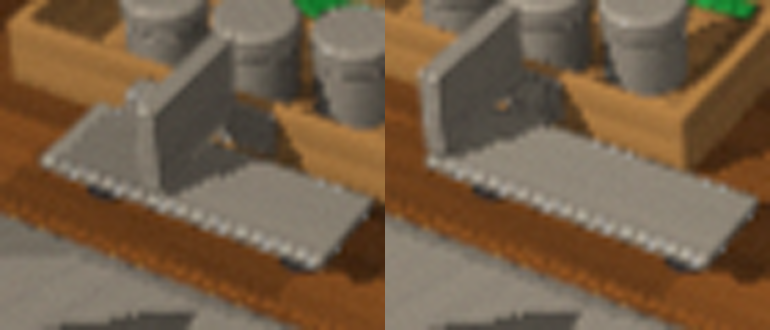

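View pics/t6c.png

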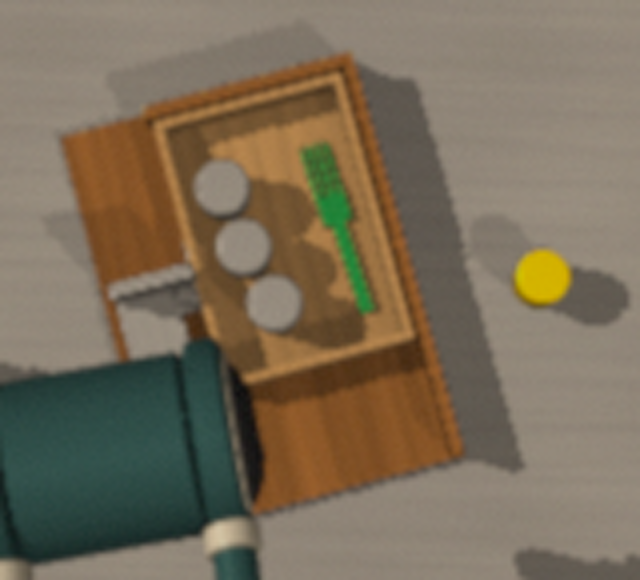

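The tray corner is at (273,150), matching the home prediction. The bar corner hasn't moved from its original "up" image, so I'm handing in.

```bash
python3 -c "
from workcell import bot
print(bot.finish_job())"
```

```text
the job is handed in; nothing more can be done
None
```

I pressed the catch bar down about 13 mm with the shut fingers and, holding it there, slid them along the bar to push the tab about 49 mm. The tray reached its stop, where the force rose to about 10 N. I then lifted straight up and drew the arm well clear, and handed the job in at about 7 s of the 38 s allowed; no verdict is given.

- **Tray:** in the last top picture its corner matches the predicted home position to within about 1 mm.
- **Catch:** in the side picture the bar's corner is back at its starting place (0 px shift; pressed down, it would have shown about 4 to 5 px). I took the tooth as locked from the bar being up, as the tooth is hard to see behind the tab.
- **Dabbas and fork:** all three dabbas stand upright and the fork lies in the tray.
- **Tiffin and pickle pot:** by eye they stand where they were; I did not measure them. The arm never went near the pot, and it passed the tiffin above its height.

None of these checks failed or disagreed. Wrist force readings wandered by about 1 N, so I judged how far the bar was down from the hand's height and the pictures as well.

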